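Lock the cutting template on the twin studs of the cutting board

ROBOT

A 6-joint arm with a two-finger parallel gripper is mounted at the origin on the work surface. World frame = base frame: x ahead of the robot, y to its left, z up, the work surface at z = 0. Lengths are in m, angles in degrees, forces in N, time in s.
With the tool pointing down it reaches from about 0.35 to 0.875 m from the base axis. Payload 4.2 kg.
Tool frame: the origin (TCP) lies between the finger pads; the fingertips stand 25 mm ahead of it and the grasp point (between the pads) lies 6 mm ahead of it (r.tips_ahead is the distance from the TCP to the fingertips, in m); z points along the fingers, y is the direction in which the jaws open and shut (so a half turn about z gives the same grasp; the last joint's range is limited). The gripper opens to 87 mm and grips with 3 to 60 N. Pads are 19 mm wide; open, the fingers measure 117 mm over their backs; the gripper's body (75 mm by 190 mm) begins 51 mm behind the grasp point.
Start: joints at [-60.012, 22.042, 0.453, 0, -68.411, -14.817], TCP at [0.164, -0.603, 0.248] pointing down, gripper open.
Joint ranges: [-179.83, 179.83], [-69.29, 118.12], [-61.27, 80.66], [-181.25, 117.63], [-171.15, -9.14], [-177.46, 177.46]. Speed limits (degrees/s): [159.86, 159.86, 180, 180, 180, 180].

INTERFACE

Orientations are given as a 3x3 rotation matrix whose columns are the frame's x, y, z axes.
In Python, from station import r, vision, finish_job gives the robot as it stands.
- The arm moves only by the shell command python3 -m jog 'ROWS'. ROWS is a JSON object of lists of equal length, an entry for each row: "rot": the turn, a rotation vector about the world's x, y, z in degrees, a list of three; "delta_pos": the shift along the world's x, y, z in mm, a list of three; "grip": the opening in per cent of the stroke, from 0 (shut) to 100 (fully open). A call has 1 to 10 rows; each row shifts and turns the commanded pose from where the row before left it; what a row does not reach is not made up. A row lasts 1/12 s, in which the tool goes at most 41.7 mm and 7.16 degrees, less where a joint would pass 70% of its speed; a pose out of reach is approached as far as the arm can. A call with a gripper value outside its range is refused whole. The fingers move at their own pace and stop on an object; the grip force is fixed at half the most. Time passes only in rows, so rows that do not move let the fingers close. It gives the time, the measured TCP pose, the force and the opening at its end, in the units of the state.
- r.sense(): the state, without advancing time (a new reading comes with each control period).
- vision.capture(name): name is "scene" or "top" or "wrist"; returns a dict with "frame" (420x560x3 uint8, red, green, blue), "K" (3x3 intrinsics, pixels), "xyz" and "orientation" of the camera in the world. Camera axes: x right, y up, looking along -z (the intrinsics and any distortion apply to the point x, -y, -z); pixel columns grow to the right and rows downward; lengths in m; the calibration is good to about 2 mm. A picture is of the moment at which its call begins. There is no depth.
- finish_job(): hands the job in, once; it reports no verdict.
The state is a dict: "time_s": time; "joints": joint angles; "joint_velocities": joint speeds; "effort": joint torques, N m; "tcp_pos": TCP position; "ee_rot": TCP orientation; "wrist_force": force on the tool from outside, world axes, zero at the start; "moment": the same for the moment, N m; "gripper_width": opening from 0.0 (shut) to 1.0 (fully open).
Only numpy, scipy, OpenCV 4.12 (cv2) and the standard library are available. Lean on these libraries where they do the work, as an engineer would, in place of code of your own. Each camera call takes 0.05 s, during which the arm holds its last target. There are 200 camera calls.

TASK

Pick up the grey aluminium cutting template by its wooden handle, fit it over the cutting board so that both mushroom-headed studs come up through its two keyholes and it lies flat on the mat, then slide it towards the robot's side of the board until it stops with both heads locked over the slots, and let go. The stud bar is set a little to the left or right each time, so find the studs by feel and never force or press hard. Leave the other things on the table where they are.

Things in the scene. Friction and masses are not known exactly. Their poses are not given: they have to be found in the camera images.
- template_handle (a point): Cutting template, loose, 0.4 kg, flat on the table: grey anodised aluminium plate 110 mm (x) by 200 mm (y), 6 mm thick, in its middle an upright wooden bar handle 18 mm thick (x), 84 mm long (y), top 50 mm above the plate's underside. This point: centre of the handle, half-way up, 28 mm above the underside. Axes of the template, z up.
- keyhole_left (a point): Keyhole through the template, in line with the handle 75 mm to its +y; point at the plate's underside, centre of the round opening, 16 mm across. From it a slot 9.5 mm wide runs to the template's +x; its end is 18.5 mm from this point.
- keyhole_right (a point): The same keyhole 75 mm to the handle's -y; its slot too runs to the template's +x.
- board: Cutting board, screwed down: 190 mm (x) by 260 mm (y), plywood with a dark mat, flat top 18 mm above the table. Origin: centre of its underside; -x is the robot's side, z up. The template goes on with its +x along the board's +x, round openings over both stud heads at once, flat on the mat, then slides to the board's -x by 15 mm until the slot ends meet the shanks.
- groove_mid (a point): Middle of a groove along y in the board, at mat height. A flush aluminium bar in it carries two steel mushroom studs 150 mm apart along y: shank 7 mm, head 14 mm across, its underside 7.5 mm and top 12.5 mm above the mat. The bar is clamped fast, its middle anywhere up to 18 mm to +y or -y of this point along the groove; this offset is not measured.
- punch: Two-hole paper punch, 60 x 110 mm and about 55 mm high, loose bystander. Origin at the centre of its underside.
- snap_box: Clear open box of press studs, 100 x 150 x 28 mm, loose bystander. Origin at the centre of its underside.
- scissors: Scissors with black handles lying flat, about 170 mm long, loose bystander. Origin at the pivot, on the table.
- glue: White glue stick standing upright, 38 mm across, 88 mm high, loose bystander. Origin at the centre of its underside.
Not all that is in view belongs to the job. Of the things that look like the part that bears template_handle, the smallest one is meant.

How it is judged:
By the outcome, as a careful person would: the job done as asked, in the order asked, and still so for the second after the job is handed in, with the robot touching nothing.
It also fails if it takes over 72 s, if anything falls off the work surface, if the arm or the gripper's body presses on something with over 40 N, if the wrist force passes 120 N, or if a joint passes its speed limit or range.

## Working session

There is one attempt and no reset: what is moved stays moved. The work goes in short steps, Python scripts to look and compute and a shell command to move; the robot and the scene stay as the last step left them, time stands still between calls to the robot, and variables do not carry over. Pictures are saved under pics/ and viewed, about 8 in all and at most 12, crops included, and the job is handed in when it is done.

```bash
mkdir -p pics; ls; cat > h.py <<'E'
import numpy as np, cv2
from station import r, vision, finish_job
def cap(n,name):
    c=vision.capture(n); cv2.imwrite(f'pics/{name}.png',c['frame'][:,:,::-1]); return c
def ray(c,u,v):
    K=np.array(c['K']); d=np.linalg.inv(K)@[u,v,1]; d=np.array(c['orientation'])@[d[0],-d[1],-d[2]]
    return np.array(c['xyz']),d
def plane(c,u,v,z):
    o,d=ray(c,u,v); return o+d*(z-o[2])/d[2]
def proj(c,p):
    q=np.array(c['orientation']).T@(np.array(p)-c['xyz']); q=np.array(c['K'])@[q[0],-q[1],-q[2]]; return q[:2]/q[2]
E
python3 - <<'E'
from h import *
import pickle
for n in('top','scene'):
    c=cap(n,n+'0'); pickle.dump(c,open(n+'0.pkl','wb')); print({k:v for k,v in c.items() if k!='frame'})
print(r.sense())
E
```

```text
pics
{'K': array([[485.06023682,   0.        , 274.71373746],
       [  0.        , 485.06023682, 207.33010149],
       [  0.        ,   0.        ,   1.        ]]), 'xyz': array([0.24497517, 0.058322  , 1.57663253]), 'orientation': array([[-0.00968964,  0.9895425 , -0.14391578],
       [-0.99988808, -0.01122874, -0.00988607],
       [-0.01139868,  0.14380388,  0.98954056]])}
{'K': array([[465.39217786,   0.        , 283.28092285],
       [  0.        , 465.39217786, 203.15588002],
       [  0.        ,   0.        ,   1.        ]]), 'xyz': array([1.36667683, 0.11580838, 0.85520643]), 'orientation': array([[-0.06180086, -0.67306648,  0.73699537],
       [ 0.99808446, -0.03957395,  0.04755332],
       [-0.00284073,  0.73852246,  0.67422289]])}
{'time_s': 0.1, 'joints': array([-6.00109349e+01,  2.20850411e+01,  3.88167044e-01, -2.49055683e-02,
       -6.84120036e+01, -1.48170648e+01]), 'joint_velocities': array([-0.08698351, -0.07024964,  0.19499469,  0.122045  ,  0.02512853,
        0.03566259]), 'effort': array([ 2.05044489e-04, -3.91689205e+01,  1.87936056e+01,  4.23190936e+00,
        1.34950850e-02, -7.52185974e-05]), 'tcp_pos': array([ 0.16346691, -0.60273588,  0.24658768]), 'ee_rot': array([[-9.65186425e-01, -2.61562241e-01, -5.99726496e-04],
       [-2.61562912e-01,  9.65184660e-01,  1.84786731e-03],
       [ 9.55144988e-05,  1.94040265e-03, -9.99998113e-01]]), 'wrist_force': array([-0.92878502,  0.71705251, -0.44265453]), 'moment': array([-0.01942897,  0.01979683,  0.00027678]), 'gripper_width': 1.0012846769294117}
```

View pics/top0.png

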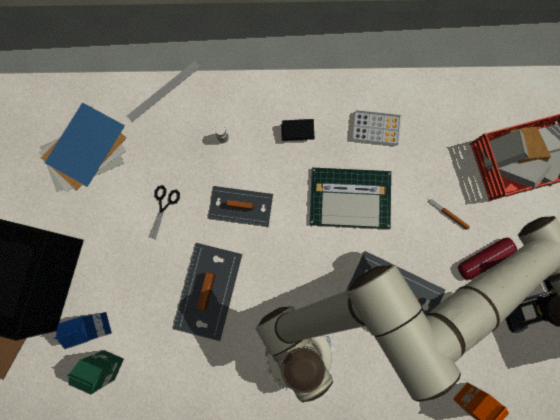

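View pics/scene0.png

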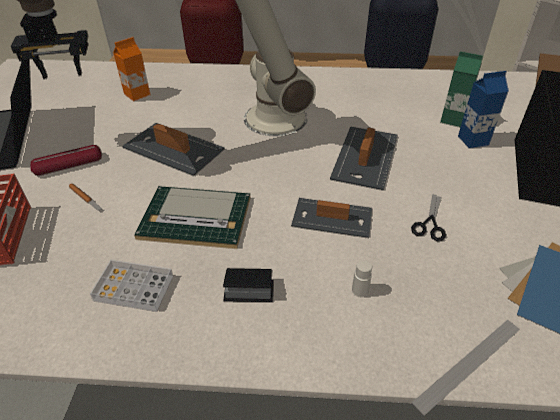

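The top view shows the small template at about (240,206) and the board at (350,198), with two larger decoy templates at (208,290) and (400,275). I'll enlarge the first two.

```bash
python3 - <<'E'
from h import *
t=cv2.imread('pics/top0.png');s=cv2.imread('pics/scene0.png')
a=cv2.resize(t[160:240,200:400],(800,320),interpolation=cv2.INTER_CUBIC)
b=cv2.resize(s[180:250,130:380],(800,224),interpolation=cv2.INTER_CUBIC)
cv2.imwrite('pics/crop0.png',np.vstack([a,b]))
import pickle
c=pickle.load(open('top0.pkl','rb'))
hsv=cv2.cvtColor(t,cv2.COLOR_BGR2HSV)
m=cv2.inRange(hsv,(3,110,60),(20,255,255))
sub=np.zeros_like(m);sub[185:230,205:275]=m[185:230,205:275]
for q in cv2.findContours(sub,0,1)[0]:
    if cv2.contourArea(q)>40:
        R=cv2.minAreaRect(q);print('handle',R,plane(c,*R[0],.05))
g=cv2.cvtColor(t,cv2.COLOR_BGR2GRAY)
for n,(x0,x1,y0,y1),z in(('templ',(200,282,178,235),.006),('board',(300,400,160,236),.018)):
    sub=np.zeros_like(m);sub[y0:y1,x0:x1]=(g[y0:y1,x0:x1]<130)*255
    q=np.vstack([k for k in cv2.findContours(sub,0,1)[0] if cv2.contourArea(k)>60])
    R=cv2.minAreaRect(q);P=[plane(c,*p,z)[:2] for p in cv2.boxPoints(R)]
    print(n,R,plane(c,*R[0],z),np.round(P,4).tolist(),[np.linalg.norm(P[i]-P[i-1]).round(3) for i in range(4)])
E
```

```text
handle ((239.5305938720703, 203.77076721191406), (25.8380069732666, 5.4847941398620605), 7.594643592834473) [0.4797371  0.18557883 0.05      ]
templ ((239.5037841796875, 205.9727325439453), (62.1808967590332, 34.08943557739258), 7.907162666320801) [0.4792059  0.18932902 0.006     ] [[0.4388, 0.2976], [0.5509, 0.2833], [0.5198, 0.0804], [0.4086, 0.0966]] [np.float64(0.203), np.float64(0.113), np.float64(0.205), np.float64(0.112)]
board ((348.7978820800781, 198.09524536132812), (85.09405517578125, 59.261512756347656), 2.6630008220672607) [ 0.4992573  -0.16721243  0.018     ] [[0.4106, -0.023], [0.6059, -0.0357], [0.5892, -0.3135], [0.3948, -0.296]] [np.float64(0.273), np.float64(0.196), np.float64(0.278), np.float64(0.195)]
```

View pics/crop0.png

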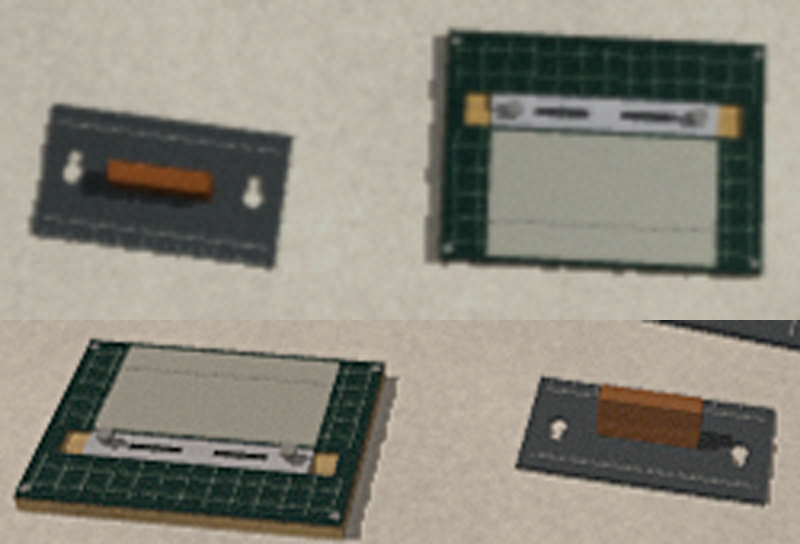

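The slots of the small template run to world +x (yaw about -8.4°), the board's yaw is about -3°, and the stud heads show at roughly (327,187) and (373,189). Next I'll move above the board on the way for a close look with the wrist camera.

```bash
python3 -m jog '{"delta_pos":[[21,27,0],[21,27,0],[21,27,0],[21,27,0],[21,27,0],[21,27,0],[21,27,0],[21,27,0]],"rot":[[0,0,4],[0,0,4],[0,0,4],[0,0,4],[0,0,4],[0,0,4],[0,0,4],[0,0,4]],"grip":[100,100,100,100,100,100,100,100]}'
python3 -m jog '{"delta_pos":[[20,27,0],[20,27,0],[20,27,0],[20,27,0],[20,27,0],[20,27,0],[20,27,0],[10,20,0],[0,0,0],[0,0,0]],"rot":[[0,0,4],[0,0,4],[0,0,4],[0,0,4],[0,0,4],[0,0,4],[0,0,4],[0,0,6],[0,0,0],[0,0,0]],"grip":[100,100,100,100,100,100,100,100,100,100]}'
python3 - <<'E'
from h import *
import pickle
c=cap('wrist','w1'); pickle.dump(c,open('w1.pkl','wb')); print(c['xyz'],c['orientation'],c['K'])
c=cap('top','t1'); pickle.dump(c,open('t1.pkl','wb'))
E
```

```text
time_s: 0.77
tcp_pos: [0.3321, -0.3856, 0.2472]
ee_rot: [[-0.677, -0.736, -0.0], [-0.736, 0.677, 0.001], [-0.0, 0.001, -1.0]]
wrist_force: [0.4, -0.1, -0.0]
gripper_width: 0.999
time_s: 1.6
tcp_pos: [0.4818, -0.1771, 0.247]
ee_rot: [[-0.152, -0.988, -0.001], [-0.988, 0.152, 0.0], [-0.0, 0.001, -1.0]]
wrist_force: [-1.0, -0.7, -1.2]
gripper_width: 0.998
[ 0.47069551 -0.24761907  0.38399846] [[-0.98849552 -0.14643994 -0.03784107]
 [ 0.15124045 -0.95416617 -0.25825034]
 [ 0.00171149 -0.26100241  0.96533663]] [[351.20424406   0.         277.22611875]
 [  0.         351.20424406 207.64590746]
 [  0.           0.           1.        ]]
```

View pics/w1.png

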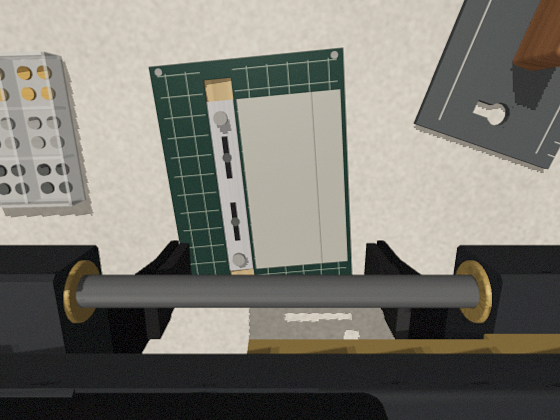

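The wrist view shows both stud heads, at about (221,118) and (239,260). I'll refine their centres and work out their positions.

```bash
python3 - <<'E'
from h import *
import pickle
c=pickle.load(open('w1.pkl','rb')); f=c['frame']; g=cv2.cvtColor(f,cv2.COLOR_RGB2GRAY)
vis=[];P=[]
for u,v in((221,118),(239,260)):
    s=cv2.resize(g[v-18:v+18,u-18:u+18],None,fx=10,fy=10,interpolation=cv2.INTER_CUBIC)
    k=cv2.HoughCircles(cv2.GaussianBlur(s,(0,0),6),cv2.HOUGH_GRADIENT,1,200,param1=60,param2=10,minRadius=55,maxRadius=85)
    x,y,R=k[0][0]; px=(u-18+(x+.5)/10-.5,v-18+(y+.5)/10-.5); p=plane(c,*px,.0305);P.append(p)
    print(px,R/10,p)
    o=cv2.cvtColor(s,cv2.COLOR_GRAY2BGR);cv2.circle(o,(int(x),int(y)),int(R),(0,0,255),1);vis.append(o)
d=P[0]-P[1]; print(np.linalg.norm(d),(P[0]+P[1])/2,'yaw',np.degrees(np.arctan2(-d[0],d[1])) if d[1]>0 else np.degrees(np.arctan2(d[0],-d[1])))
t=pickle.load(open('top0.pkl','rb'))
for p in P: print('top px',proj(t,p))
cor=[(153,68),(343,49)]
q=[plane(c,*k,.018) for k in cor];d=q[0]-q[1];print('edge',q,np.linalg.norm(d),np.degrees(np.arctan2(d[1],d[0])))
tt=cv2.cvtColor(cv2.resize(t['frame'][175:200,310:391],(720,222),interpolation=cv2.INTER_CUBIC),cv2.COLOR_RGB2BGR)
a=np.hstack(vis);a=np.vstack([a,tt]);cv2.imwrite('pics/st.png',a)
E
```

```text
(np.float32(217.1), np.float32(122.4)) 8.09 [ 0.52962219 -0.24735852  0.0305    ]
(np.float32(235.9), np.float32(266.7)) 7.0699997 [ 0.53926666 -0.09385633  0.0305    ]
0.1538048726800337 [ 0.53444442 -0.17060743  0.0305    ] yaw -3.5951406547403244
top px [373.87009286 187.9132408 ]
top px [326.26221716 185.53437627]
edge [array([ 0.58334937, -0.3073715 ,  0.018     ]), array([ 0.39855978, -0.29643648,  0.018     ])] 0.18511285492205498 -3.3865573933313904
```

View pics/st.png

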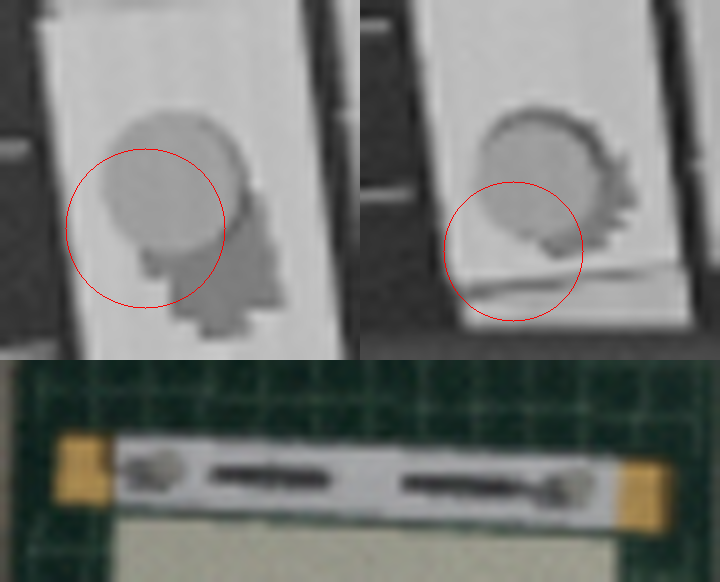

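Hough locked onto the shadows. By eye, the discs lie at about (219.7,117.8) and (238.4,259.8), so I'll compute with those and check the 150 mm spacing.

```bash
python3 - <<'E'
from h import *
import pickle
c=pickle.load(open('w1.pkl','rb'));t=pickle.load(open('top0.pkl','rb'))
P=[plane(c,219.7,117.8,.0305),plane(c,238.4,259.8,.0305)]
d=P[1]-P[0];print(P,np.linalg.norm(d),(P[0]+P[1])/2,'yaw',np.degrees(np.arctan2(-d[0],d[1])))
# top view discs
T=[plane(t,310+(576/720)*81-.5,175+(488/222)*25-.0-25*360/222*1+0,.0305) if 0 else plane(t,310+u*81/720-.5,175+(v-360)*25/222-.5,.0305) for u,v in((575,489),(168,470))]
d=T[1]-T[0];print(T,np.linalg.norm(d),(T[0]+T[1])/2,'yaw',np.degrees(np.arctan2(-d[0],d[1])))
s=r.sense();print(s['tcp_pos'],s['joints'],np.degrees(np.arctan2(-s['ee_rot'][1,1],-s['ee_rot'][0,1])),s['wrist_force'])
E
```

```text
[array([ 0.52626532, -0.25125525,  0.0305    ]), array([ 0.53510681, -0.10144485,  0.0305    ])] 0.15007107272677622 [ 0.53068606 -0.17635005  0.0305    ] yaw -3.3775570163886983
[array([ 0.52595349, -0.248239  ,  0.0305    ]), array([ 0.53473096, -0.10065641,  0.0305    ])] 0.1478433761509187 [ 0.53034223 -0.1744477   0.0305    ] yaw -3.403654411815509
[ 0.48108486 -0.17838601  0.24720804] [-2.20085778e+00  1.11627626e+01 -1.50227086e+01 -4.66397992e-03
 -6.38730262e+01 -6.68115648e+00] -8.884071596278257 [-0.33551523 -0.38515665 -0.9614216 ]
```

Spacing is 150.07 mm, and both views put the mid-point at about (0.530,-0.176) with yaw -3.4°. Now I'll move over the template.

```bash
python3 -m jog '{"delta_pos":[[-1,40,0],[-1,40,0],[0,40,0],[0,40,0],[0,40,0],[0,40,0],[0,40,0],[0,40,0],[0,40,0],[0,5,0]],"rot":[[0,0,0],[0,0,0],[0,0,0],[0,0,0],[0,0,0],[0,0,0],[0,0,0],[0,0,0],[0,0,0],[0,0,0]],"grip":[100,100,100,100,100,100,100,100,100,100]}'
python3 -m jog '{"delta_pos":[[0,0,0],[0,0,0],[0,0,0],[0,0,0]],"rot":[[0,0,0],[0,0,0],[0,0,0],[0,0,0]],"grip":[100,100,100,100]}'
python3 - <<'E'
from h import *
import pickle
c=cap('wrist','w2'); pickle.dump(c,open('w2.pkl','wb')); print(c['xyz'],r.sense()['tcp_pos'])
f=cv2.imread('pics/w2.png'); cv2.imwrite('pics/w2c.png',cv2.resize(f[80:340,100:460],(792,572),interpolation=cv2.INTER_CUBIC))
E
```

```text
time_s: 2.53
tcp_pos: [0.4802, 0.1905, 0.2475]
ee_rot: [[-0.151, -0.989, 0.001], [-0.989, 0.151, 0.001], [-0.001, -0.001, -1.0]]
wrist_force: [0.0, -0.2, 0.5]
gripper_width: 1.0
time_s: 2.87
tcp_pos: [0.4796, 0.1851, 0.2476]
ee_rot: [[-0.156, -0.988, -0.0], [-0.988, 0.156, -0.0], [0.0, 0.0, -1.0]]
wrist_force: [-0.2, 0.4, -0.5]
gripper_width: 0.999
[0.46810737 0.11470553 0.38460841] [0.4796885  0.18524589 0.24767314]
```

View pics/w2c.png

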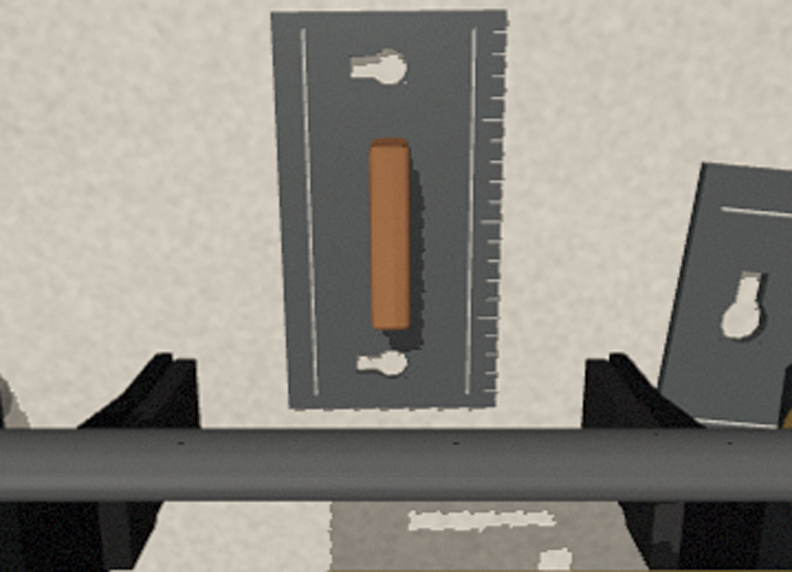

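The plate corners in the crop are near (271,11), (507,9), (497,407) and (289,408), and the round openings are near (390,67) and (390,362).

```bash
python3 - <<'E'
from h import *
import pickle
c=pickle.load(open('w2.pkl','rb'))
q=lambda u,v,z:plane(c,100+(u+.5)/2.2-.5,80+(v+.5)/2.2-.5,z)
def rep(n,P):
    P=np.array(P);print(n,P.mean(0),[round(np.linalg.norm(P[i]-P[i-1]),4) for i in range(len(P))])
C=[q(*k,.006) for k in((271,11),(507,9),(497,407),(289,408))];rep('plate',C)
d=C[3]-C[0];e=C[2]-C[1];print([np.degrees(np.arctan2(-x[0],x[1])) for x in(d,e)])
H=[q(*k,.05) for k in((371,147),(409,147),(409,327),(373,329))];rep('handle',H)
d=H[3]-H[0];e=H[2]-H[1];print([np.degrees(np.arctan2(-x[0],x[1])) for x in(d,e)])
Kh=[q(*k,.006) for k in((390,67),(390,362))];rep('keyholes',Kh);d=Kh[1]-Kh[0];print(np.degrees(np.arctan2(-d[0],d[1])))
E
```

```text
plate [0.47873485 0.18569188 0.006     ] [np.float64(0.1995), np.float64(0.1094), np.float64(0.1999), np.float64(0.1104)]
[np.float64(-8.502529531021992), np.float64(-8.205863250468346)]
handle [0.47902424 0.18542635 0.05      ] [np.float64(0.0821), np.float64(0.0163), np.float64(0.0812), np.float64(0.0164)]
[np.float64(-8.677301202131217), np.float64(-8.5788574699112)]
keyholes [0.47926119 0.18546293 0.006     ] [np.float64(0.1485), np.float64(0.1485)]
-8.946278376533492
```

The measurements agree: handle at (0.479,0.1855), yaw about -8.5°. The TCP is already aligned, so I'll descend and grip.

```bash
python3 -m jog '{"delta_pos":[[0,0,-35],[0,0,-35],[0,0,-35],[0,0,-35],[-1,0,-30],[0,0,-20],[0,0,-12],[0,0,-8],[0,0,-3],[0,0,0]],"rot":[[0,0,0],[0,0,0],[0,0,0],[0,0,0],[0,0,0.4],[0,0,0],[0,0,0],[0,0,0],[0,0,0],[0,0,0]],"grip":[100,100,100,100,100,100,100,100,100,100]}'
python3 -m jog '{"delta_pos":[[0,0,0],[0,0,0],[0,0,0],[0,0,0],[0,0,0],[0,0,0],[0,0,0],[0,0,0],[0,0,0],[0,0,0]],"rot":[[0,0,0],[0,0,0],[0,0,0],[0,0,0],[0,0,0],[0,0,0],[0,0,0],[0,0,0],[0,0,0],[0,0,0]],"grip":[100,0,0,0,0,0,0,0,0,0]}'
```

```text
time_s: 3.75
tcp_pos: [0.4788, 0.1863, 0.0344]
ee_rot: [[-0.147, -0.989, -0.0], [-0.989, 0.147, -0.0], [0.0, 0.0, -1.0]]
wrist_force: [0.6, -0.1, 0.1]
gripper_width: 0.999
time_s: 4.58
tcp_pos: [0.4786, 0.1868, 0.0345]
ee_rot: [[-0.146, -0.989, -0.0], [-0.989, 0.146, -0.0], [0.0, 0.0, -1.0]]
wrist_force: [-0.6, 0.5, -0.5]
gripper_width: 0.397
```

```bash
python3 -m jog '{"delta_pos":[[0,0,0],[0,0,0],[0,0,0],[0,0,0],[0,0,0],[0,0,0],[0,0,0],[0,0,0]],"rot":[[0,0,0],[0,0,0],[0,0,0],[0,0,0],[0,0,0],[0,0,0],[0,0,0],[0,0,0]],"grip":[0,0,0,0,0,0,0,0]}'
python3 -m jog '{"delta_pos":[[0,0,5],[0,0,10],[0,0,20],[0,0,25],[0,0,25],[0,0,20],[0,0,10],[0,0,0],[0,0,0],[0,0,0]],"rot":[[0,0,0],[0,0,0],[0,0,0],[0,0,0],[0,0,0],[0,0,0],[0,0,0],[0,0,0],[0,0,0],[0,0,0]],"grip":[0,0,0,0,0,0,0,0,0,0]}'
python3 - <<'E'
from h import *
import pickle
s=r.sense();c=cap('wrist','w3'); pickle.dump((c,s),open('w3.pkl','wb'))
print(s)
E
```

```text
time_s: 5.25
tcp_pos: [0.4789, 0.187, 0.0346]
ee_rot: [[-0.147, -0.989, 0.001], [-0.989, 0.147, 0.0], [-0.0, -0.001, -1.0]]
wrist_force: [3.2, -0.5, -1.8]
gripper_width: 0.21
time_s: 6.08
tcp_pos: [0.4772, 0.186, 0.148]
ee_rot: [[-0.147, -0.989, -0.003], [-0.989, 0.147, -0.002], [0.002, 0.003, -1.0]]
wrist_force: [-0.0, -0.1, -4.7]
gripper_width: 0.207
{'time_s': 6.0833, 'joints': array([ 39.44553895,  16.97734509, -23.05828445,  -0.06178994,
       -50.18218568, -47.87298999]), 'joint_velocities': array([ 0.06678854,  0.77849995, -0.03894537,  0.25491199,  0.03755466,
       -0.11125719]), 'effort': array([ 3.93685664e-02, -3.44717216e+01,  1.74557555e+01,  4.17672515e+00,
       -2.97375060e-03,  8.38542401e-04]), 'tcp_pos': array([0.47723543, 0.1860098 , 0.14796131]), 'ee_rot': array([[-0.1472377 , -0.98909508, -0.00346175],
       [-0.98909854,  0.14724443, -0.00177547],
       [ 0.00226583,  0.00316259, -0.99999243]]), 'wrist_force': array([-0.04955636, -0.13855984, -4.67269497]), 'moment': array([ 0.00306852,  0.09511765, -0.03129136]), 'gripper_width': 0.20656585646047715}
```

View pics/w3.png

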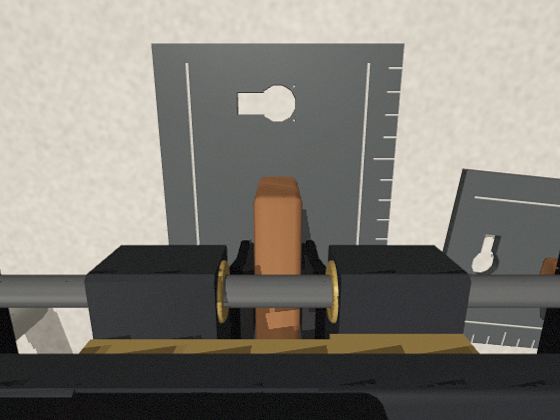

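The plate is held level, and the right-hand round opening shows at about (277,103). From that I'll get its in-hand position and the move to the studs.

```bash
python3 - <<'E'
from h import *
import pickle
c,s=pickle.load(open('w3.pkl','rb'))
g=cv2.cvtColor(c['frame'],cv2.COLOR_RGB2GRAY)
sub=((g[75:130,225:310]>140)*255).astype(np.uint8)
q=max(cv2.findContours(sub,0,1)[0],key=cv2.contourArea);x,y,w,h=cv2.boundingRect(q);print('blob',x+225,y+75,w,h)
pts=q[:,0]+[225,75]; px=(pts[:,0].max()+.5-h/2, y+75+h/2-.5); print(px)
z=s['tcp_pos'][2]-.0345+.006
k=plane(c,*px,z)
Cn=[plane(c,*p,z) for p in((153,44),(404,43))];print('front edge len',np.linalg.norm(Cn[0]-Cn[1]))
d=Cn[0]-Cn[1];yaw=np.arctan2(d[1],d[0]);print('yaw',np.degrees(yaw))
yh=np.array([-np.sin(yaw),np.cos(yaw)])
h=k[:2]+.075*yh; print('hole',k,'handle',h,'edge->handle',np.mean(Cn,0)[:2]+.1*yh,'handle-tcp',h-s['tcp_pos'][:2])
T=np.array([.5307,-.1762]);print('to go',T-h, 'yaw',-3.4-np.degrees(yaw))
E
```

```text
blob 238 86 57 36
(np.float64(276.5), 103.5)
front edge len 0.10891596795909429
yaw -8.182309542393195
hole [0.4658821  0.1114452  0.11946131] handle [0.47655635 0.18568171] edge->handle [0.47553701 0.18586311] handle-tcp [-0.00067908 -0.00032809]
to go [ 0.05414365 -0.36188171] yaw 4.782309542393195
```

```bash
python3 -m jog '{"delta_pos":[[5,-18,0],[5,-36,0],[5,-36,0],[5,-36,0],[5,-36,0],[5,-36,0],[5,-36,0],[5,-36,0],[5,-36,0],[5,-30,0]],"rot":[[0,0,0],[0,0,0.6],[0,0,0.6],[0,0,0.6],[0,0,0.6],[0,0,0.6],[0,0,0.6],[0,0,0.6],[0,0,0.6],[0,0,0]],"grip":[0,0,0,0,0,0,0,0,0,0]}'
python3 -m jog '{"delta_pos":[[3,-20,0],[1,-6,-10],[0,0,-15],[0,0,-15],[0,0,-10],[0,0,-6],[0,0,0],[0,0,0],[0,0,0]],"rot":[[0,0,0],[0,0,0],[0,0,0],[0,0,0],[0,0,0],[0,0,0],[0,0,0],[0,0,0],[0,0,0]],"grip":[0,0,0,0,0,0,0,0,0]}'
python3 - <<'E'
from h import *
import pickle
s=r.sense();c=cap('wrist','w4'); pickle.dump((c,s),open('w4.pkl','wb'))
print(s['wrist_force'],s['tcp_pos'],c['xyz'])
cv2.imwrite('pics/w4c.png',cv2.resize(cv2.imread('pics/w4.png')[20:260,120:440],(800,600),interpolation=cv2.INTER_CUBIC))
E
```

```text
time_s: 6.97
tcp_pos: [0.5276, -0.1514, 0.1477]
ee_rot: [[-0.064, -0.998, -0.004], [-0.998, 0.064, 0.0], [0.0, 0.004, -1.0]]
wrist_force: [0.5, 0.8, -5.4]
gripper_width: 0.204
time_s: 7.72
tcp_pos: [0.5333, -0.175, 0.0942]
ee_rot: [[-0.062, -0.998, 0.001], [-0.998, 0.062, -0.0], [0.0, -0.001, -1.0]]
wrist_force: [-0.0, -0.5, -5.0]
gripper_width: 0.202
[-0.00963937 -0.54084115 -4.98004554] [ 0.53331979 -0.17496497  0.09416903] [ 0.52827553 -0.24608266  0.23118078]
```

View pics/w4c.png

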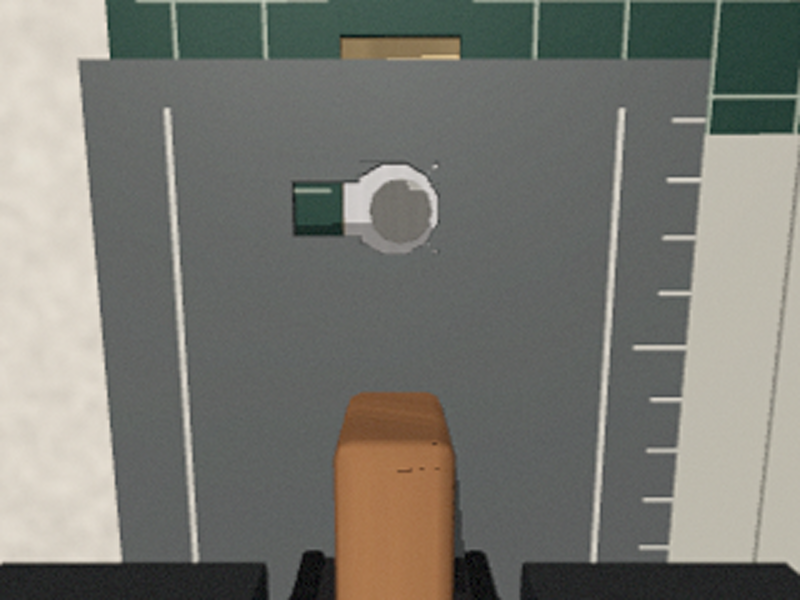

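The right stud's head shows through its keyhole at crop (402,211), with the hole centre at about (393,208). I'll compute the remaining offset.

```bash
python3 - <<'E'
from h import *
import pickle
c,s=pickle.load(open('w4.pkl','rb'))
q=lambda u,v,z:plane(c,120+(u+.5)/2.5-.5,20+(v+.5)/2.5-.5,z)
z=s['tcp_pos'][2]-.0285
h=q(393.5,208,z);st=q(402,211,.0305);print(h,st,'go mm',(st-h)[:2]*1e3)
print('diam',np.linalg.norm(q(348,208,z)-q(438,208,z)),np.linalg.norm(q(370,211,.0305)-q(437,211,.0305)))
a=q(80,60,z);b=q(711,58,z);d=a-b;print('len',np.linalg.norm(d),'yaw',np.degrees(np.arctan2(d[1],d[0])))
E
```

```text
[ 0.52821376 -0.25040035  0.06566903] [ 0.52637924 -0.25057322  0.0305    ] go mm [-1.83452214 -0.17287072]
diam 0.016263563130178276 0.01469220944289935
len 0.10938553566195024 yaw -3.3823954097266715
```

```bash
python3 -m jog '{"delta_pos":[[-1.8,-0.2,-6],[0,0,-8],[0,0,-6],[0,0,-4],[0,0,-1],[0,0,0],[0,0,0]],"rot":[[0,0,0],[0,0,0],[0,0,0],[0,0,0],[0,0,0],[0,0,0],[0,0,0]],"grip":[0,0,0,0,0,0,0]}'
python3 - <<'E'
from h import *
import pickle
s=r.sense();c=cap('wrist','w5'); pickle.dump((c,s),open('w5.pkl','wb'))
print(s['wrist_force'],s['tcp_pos'],c['xyz'])
cv2.imwrite('pics/w5c.png',cv2.resize(cv2.imread('pics/w5.png')[60:150,220:340],(800,600),interpolation=cv2.INTER_CUBIC))
E
```

```text
time_s: 8.35
tcp_pos: [0.531, -0.1755, 0.0685]
ee_rot: [[-0.063, -0.998, 0.0], [-0.998, 0.063, -0.0], [0.0, -0.0, -1.0]]
wrist_force: [-0.3, 0.1, -4.6]
gripper_width: 0.204
[-0.25887305  0.10825942 -4.6271791 ] [ 0.53099393 -0.17546744  0.0685245 ] [ 0.5260707  -0.2465924   0.20549507]
```

View pics/w5c.png

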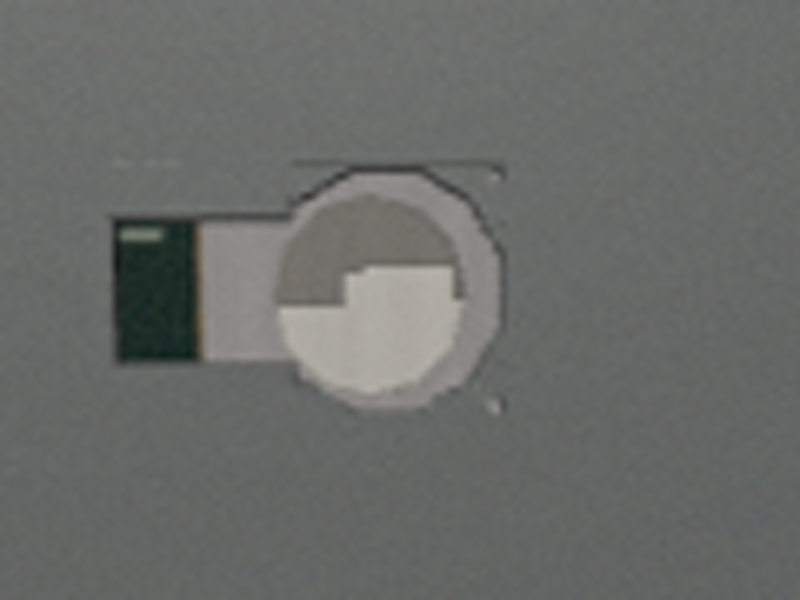

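The head disc sits inside the opening, with its centre at crop (369,294) and the hole centre at about (383,289). I'll compute the last correction.

```bash
python3 - <<'E'
from h import *
import pickle
c,s=pickle.load(open('w5.pkl','rb'))
q=lambda u,v,z:plane(c,220+(u+.5)*.15-.5,60+(v+.5)*.15-.5,z)
for z in (s['tcp_pos'][2]-.0285,s['tcp_pos'][2]-.0305):
    h=q(383,289,z);st=q(369,294,.0305);print(z,h,st,'go mm',(st-h)[:2]*1e3)
E
```

```text
0.0400245040012111 [ 0.52581688 -0.2508685   0.0400245 ] [ 0.52682544 -0.25083441  0.0305    ] go mm [1.00856248 0.03409768]
0.0380245040012111 [ 0.52581381 -0.25092019  0.0380245 ] [ 0.52682544 -0.25083441  0.0305    ] go mm [1.01163032 0.08578183]
```

```bash
python3 -m jog '{"delta_pos":[[0.9,0.1,0],[0,0,-1],[0,0,-1],[0,0,-1],[0,0,-1],[0,0,-1],[0,0,0],[0,0,0]],"rot":[[0,0,0],[0,0,0],[0,0,0],[0,0,0],[0,0,0],[0,0,0],[0,0,0],[0,0,0]],"grip":[0,0,0,0,0,0,0,0]}'
```

```text
time_s: 9.07
tcp_pos: [0.5316, -0.1753, 0.0634]
ee_rot: [[-0.063, -0.998, -0.0], [-0.998, 0.063, 0.0], [0.0, 0.0, -1.0]]
wrist_force: [0.4, -0.2, -4.8]
gripper_width: 0.202
```

There's no contact force with the underside already below the head tops. I'll continue down gently.

```bash
python3 -m jog '{"delta_pos":[[0,0,-1],[0,0,-1],[0,0,-1],[0,0,-1],[0,0,0],[0,0,0]],"rot":[[0,0,0],[0,0,0],[0,0,0],[0,0,0],[0,0,0],[0,0,0]],"grip":[0,0,0,0,0,0]}'
```

```text
time_s: 9.57
tcp_pos: [0.5316, -0.1753, 0.0594]
ee_rot: [[-0.063, -0.998, -0.0], [-0.998, 0.063, -0.0], [0.0, 0.0, -1.0]]
wrist_force: [0.1, -0.0, -5.7]
gripper_width: 0.204
```

```bash
python3 -m jog '{"delta_pos":[[0,0,-1],[0,0,-1],[0,0,-1],[0,0,-1],[0,0,-1],[0,0,0],[0,0,0]],"rot":[[0,0,0],[0,0,0],[0,0,0],[0,0,0],[0,0,0],[0,0,0],[0,0,0]],"grip":[0,0,0,0,0,0,0]}'
```

```text
time_s: 10.15
tcp_pos: [0.5316, -0.1753, 0.0544]
ee_rot: [[-0.063, -0.998, -0.0], [-0.998, 0.063, -0.0], [0.0, 0.0, -1.0]]
wrist_force: [-0.2, 0.9, -4.9]
gripper_width: 0.206
```

```bash
python3 -m jog '{"delta_pos":[[0,0,-0.5],[0,0,-0.5],[0,0,-0.4],[0,0,0],[0,0,0],[0,0,0]],"rot":[[0,0,0],[0,0,0],[0,0,0],[0,0,0],[0,0,0],[0,0,0]],"grip":[0,0,0,0,0,0]}'
```

```text
time_s: 10.65
tcp_pos: [0.5317, -0.1753, 0.0532]
ee_rot: [[-0.063, -0.998, -0.0], [-0.998, 0.063, -0.0], [0.0, 0.0, -1.0]]
wrist_force: [0.1, -0.4, -5.3]
gripper_width: 0.203
```

```bash
python3 -m jog '{"delta_pos":[[0,0,-0.3],[0,0,-0.2],[0,0,0],[0,0,0]],"rot":[[0,0,0],[0,0,0],[0,0,0],[0,0,0]],"grip":[0,0,0,0]}'
```

```text
time_s: 10.98
tcp_pos: [0.5317, -0.1753, 0.0526]
ee_rot: [[-0.063, -0.998, -0.0], [-0.998, 0.063, 0.0], [-0.0, 0.0, -1.0]]
wrist_force: [-0.2, -1.1, -5.1]
gripper_width: 0.203
```

```bash
python3 -m jog '{"delta_pos":[[0,0,-0.3],[0,0,-0.2],[0,0,0],[0,0,0]],"rot":[[0,0,0],[0,0,0],[0,0,0],[0,0,0]],"grip":[0,0,0,0]}'; python3 -m jog '{"delta_pos":[[0,0,-0.2],[0,0,-0.1],[0,0,0],[0,0,0]],"rot":[[0,0,0],[0,0,0],[0,0,0],[0,0,0]],"grip":[0,0,0,0]}'
```

```text
time_s: 11.32
tcp_pos: [0.5317, -0.1753, 0.0526]
ee_rot: [[-0.063, -0.998, 0.0], [-0.998, 0.063, -0.0], [0.0, -0.0, -1.0]]
wrist_force: [-1.4, 1.3, 0.8]
gripper_width: 0.205
time_s: 11.65
tcp_pos: [0.5317, -0.1753, 0.0526]
ee_rot: [[-0.063, -0.998, 0.0], [-0.998, 0.063, -0.0], [0.0, -0.0, -1.0]]
wrist_force: [-3.3, 1.6, 5.6]
gripper_width: 0.205
```

The plate is flat on the mat: z matches the expected 0.0525, and the force rose. I'll ease off slightly, then slide 12 mm along the board's -x.

```bash
python3 -m jog '{"delta_pos":[[0,0,0.3],[-1,0.06,0],[-2,0.12,0],[-2,0.12,0],[-1,0.06,0],[0,0,0],[0,0,0]],"rot":[[0,0,0],[0,0,0],[0,0,0],[0,0,0],[0,0,0],[0,0,0],[0,0,0]],"grip":[0,0,0,0,0,0,0]}'
```

```text
time_s: 12.23
tcp_pos: [0.5271, -0.175, 0.0527]
ee_rot: [[-0.063, -0.998, 0.003], [-0.998, 0.063, -0.0], [0.0, -0.003, -1.0]]
wrist_force: [4.5, -0.8, 1.0]
gripper_width: 0.201
```

```bash
python3 -m jog '{"delta_pos":[[-1,0.06,0],[-2,0.12,0],[-2,0.12,0],[-1,0.06,0],[-1,0.06,0],[0,0,0],[0,0,0]],"rot":[[0,0,0],[0,0,0],[0,0,0],[0,0,0],[0,0,0],[0,0,0],[0,0,0]],"grip":[0,0,0,0,0,0,0]}'
```

```text
time_s: 12.82
tcp_pos: [0.5191, -0.1746, 0.0526]
ee_rot: [[-0.063, -0.998, 0.001], [-0.998, 0.063, -0.0], [0.0, -0.001, -1.0]]
wrist_force: [4.9, 0.3, 4.0]
gripper_width: 0.207
```

```bash
python3 -m jog '{"delta_pos":[[-0.5,0.03,0.1],[-0.5,0.03,0],[-0.5,0.03,0],[0,0,0],[0,0,0]],"rot":[[0,0,0],[0,0,0],[0,0,0],[0,0,0],[0,0,0]],"grip":[0,0,0,0,0]}'; python3 -m jog '{"delta_pos":[[-0.5,0.03,0],[-0.3,0,0],[0,0,0],[0,0,0]],"rot":[[0,0,0],[0,0,0],[0,0,0],[0,0,0]],"grip":[0,0,0,0]}'
```

```text
time_s: 13.23
tcp_pos: [0.5178, -0.1745, 0.0526]
ee_rot: [[-0.063, -0.998, 0.001], [-0.998, 0.063, -0.0], [0.0, -0.001, -1.0]]
wrist_force: [4.9, -0.2, 3.1]
gripper_width: 0.206
time_s: 13.57
tcp_pos: [0.5171, -0.1744, 0.0525]
ee_rot: [[-0.063, -0.998, 0.002], [-0.998, 0.063, -0.0], [0.0, -0.002, -1.0]]
wrist_force: [5.6, -0.0, 2.3]
gripper_width: 0.202
```

```bash
python3 -m jog '{"delta_pos":[[-0.5,0.03,0],[-0.3,0,0],[0,0,0],[0,0,0]],"rot":[[0,0,0],[0,0,0],[0,0,0],[0,0,0]],"grip":[0,0,0,0]}'; python3 -m jog '{"delta_pos":[[-0.5,0.03,0],[0,0,0],[0,0,0]],"rot":[[0,0,0],[0,0,0],[0,0,0]],"grip":[0,0,0]}'
```

```text
time_s: 13.9
tcp_pos: [0.5169, -0.1744, 0.0526]
ee_rot: [[-0.063, -0.998, 0.003], [-0.998, 0.063, -0.0], [0.0, -0.003, -1.0]]
wrist_force: [6.1, -0.3, 2.0]
gripper_width: 0.204
time_s: 14.15
tcp_pos: [0.5167, -0.1744, 0.0527]
ee_rot: [[-0.062, -0.998, 0.004], [-0.998, 0.062, -0.0], [0.0, -0.004, -1.0]]
wrist_force: [7.2, 0.2, 1.0]
gripper_width: 0.201
```

```bash
python3 -m jog '{"delta_pos":[[-0.5,0.03,0],[-0.5,0.03,0],[0,0,0],[0,0,0]],"rot":[[0,0,0],[0,0,0],[0,0,0],[0,0,0]],"grip":[0,0,0,0]}'; python3 - <<'E'
from h import *
import pickle
s=r.sense();c=cap('wrist','w6'); print(s['wrist_force'],s['moment'])
cv2.imwrite('pics/w6c.png',cv2.resize(cv2.imread('pics/w6.png')[50:170,200:360],(800,600),interpolation=cv2.INTER_CUBIC))
E
```

```text
time_s: 14.48
tcp_pos: [0.5166, -0.1744, 0.0528]
ee_rot: [[-0.062, -0.998, 0.006], [-0.998, 0.062, -0.001], [0.0, -0.006, -1.0]]
wrist_force: [7.8, -0.1, 0.8]
gripper_width: 0.202
[ 7.80852035 -0.08176677  0.78478491] [-0.13955722 -2.09297569  0.04547377]
```

View pics/w6c.png

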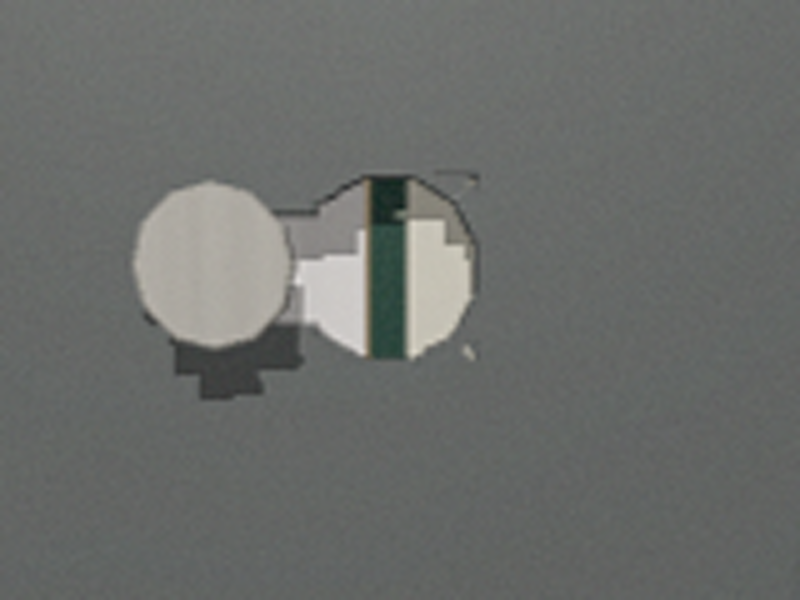

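The right head is fully over its slot's end (crop (212,265), opening at (390,268)), and motion has stopped 15.1 mm along. I'll take off the preload, release and retreat.

```bash
python3 -m jog '{"delta_pos":[[0.8,-0.05,0],[0.8,-0.05,0],[0,0,0],[0,0,0]],"rot":[[0,0,0],[0,0,0],[0,0,0],[0,0,0]],"grip":[0,0,0,0]}'; python3 -m jog '{"delta_pos":[[0,0,0],[0,0,0],[0,0,0],[0,0,0],[0,0,0],[0,0,0],[0,0,0],[0,0,0],[0,0,0],[0,0,0]],"rot":[[0,0,0],[0,0,0],[0,0,0],[0,0,0],[0,0,0],[0,0,0],[0,0,0],[0,0,0],[0,0,0],[0,0,0]],"grip":[70,70,70,70,70,70,70,70,70,70]}'
```

```text
time_s: 14.87
tcp_pos: [0.5167, -0.1744, 0.0526]
ee_rot: [[-0.063, -0.998, 0.002], [-0.998, 0.063, -0.0], [0.0, -0.002, -1.0]]
wrist_force: [6.5, 0.8, 2.7]
gripper_width: 0.206
time_s: 15.7
tcp_pos: [0.5156, -0.1744, 0.0522]
ee_rot: [[-0.063, -0.998, -0.0], [-0.998, 0.063, 0.0], [-0.0, 0.0, -1.0]]
wrist_force: [0.1, 0.6, 0.0]
gripper_width: 0.694
```

```bash
python3 -m jog '{"delta_pos":[[0,0,10],[0,0,20],[0,0,30],[0,0,35],[0,0,35],[0,0,35],[0,0,20],[0,0,10],[0,0,0],[0,0,0]],"rot":[[0,0,0],[0,0,0],[0,0,0],[0,0,0],[0,0,0],[0,0,0],[0,0,0],[0,0,0],[0,0,0],[0,0,0]],"grip":[70,70,70,70,70,70,70,70,70,70]}'
python3 - <<'E'
from h import *
import pickle
c=cap('wrist','w7'); pickle.dump(c,open('w7.pkl','wb')); print(r.sense()['wrist_force'])
cv2.imwrite('pics/w7c.png',cv2.resize(cv2.imread('pics/w7.png')[30:330,80:480],(800,600),interpolation=cv2.INTER_CUBIC))
E
```

```text
time_s: 16.53
tcp_pos: [0.5151, -0.1741, 0.2467]
ee_rot: [[-0.064, -0.998, -0.001], [-0.998, 0.064, 0.001], [-0.001, 0.001, -1.0]]
wrist_force: [-0.4, 0.3, -0.5]
gripper_width: 0.7
[-0.2398369  -0.26251646 -0.80558074]
```

View pics/w7c.png

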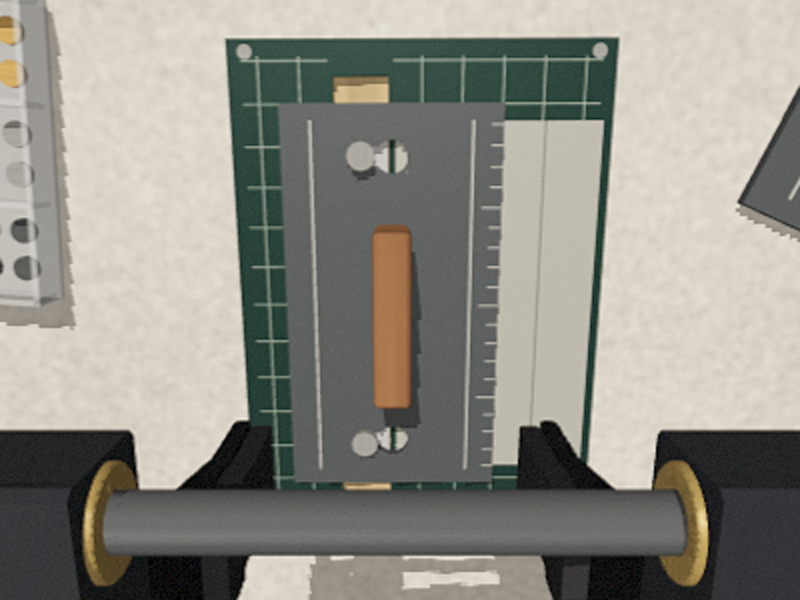

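Both heads are locked over their slots: right at crop (361,157) against its opening at (392,157), left at (365,443) against (393,440). That is about 15 mm on each side. The plate lies square on the mat and the gripper is clear, so I'm handing in.

```bash
python3 -c "
from station import finish_job; print(finish_job())"
```

```text
the job is handed in; nothing more can be done
None
```

The small template is on the board with both stud heads locked over its slots, and I've handed the job in at about 16.6 s of robot time.

- **Fitting:** I gripped the template by its handle and lined it up with the studs using the wrist camera. It went down over both heads with no contact force until it reached the mat, at the expected height, where I pressed with about 10 N.
- **Sliding:** I slid it 15.1 mm towards the robot until it stopped. The sideways force there was about 8 N. I took some of the preload off before letting go, but about 6 N of sideways force remained until the jaws opened.
- **Last checks:** The final wrist picture shows both heads about 15 mm along their slots, the plate lying square on the mat and the gripper clear. I didn't take a last overall picture of the other things on the table, but no contact with them was felt and no move went near them.
- **Disagreements:** The automatic circle detection of the stud heads locked onto their shadows, so I read the head centres by eye. These gave the studs 150.07 mm apart in the wrist view and 147.8 mm in the top view, with mid-points within 2 mm of each other.

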